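Draw out the sizing gauge to its set mark and hold it

ROBOT

A 7-joint arm with a two-finger parallel gripper is mounted at the origin on a cart in front of the work surface, level with it; the furniture and walls round the work are solid. World frame = base frame: x ahead of the robot, y to its left, z up, the work surface at z = 0. Lengths are in mm, angles in rad, forces in N, time in s.
With the tool pointing down it reaches from about 400 to 900 mm from the base axis. Payload 5.6 kg.
Tool frame: the origin (TCP) lies midway between the tips of the shut fingers; the grasp point (between the pads) lies 19 mm behind it; z points along the fingers, y is the line along which they close (so a half turn about z gives the same grasp; the last joint's range is limited). The gripper opens to 92 mm and grips with 3 to 60 N. Pads are 20 mm wide; open, the fingers measure 128 mm over their backs; the gripper's body (75 mm by 189 mm) begins 69 mm behind the grasp point.
Start: joints at [-1.299, 0.468, -0.012, 1.603, 0.006, 1.071, -0.056], TCP at [201.298, 618.052, 214.592] pointing down, gripper open.
Joint ranges: [-2.53, 2.53], [-0.31, 2.02], [-1.57, 1.55], [0.28, 2.44], [-1.29, 4.43], [0.15, 1.84], [-2.92, 2.92]. Speed limits (rad/s): [2.57, 2.57, 3.14, 3.14, 3.14, 3.14, 3.14].

INTERFACE

Orientations are given as a rotation vector (axis times angle).
In Python, from cell import robot, grip, kin, viewer gives the robot as it stands. Calls block until the motion is done:
- robot.movep(position, orientation): joint-space move of the TCP to a pose.
- robot.servo_line(position, feed=150, rotation=None): straight line of the TCP; rotation=None keeps the orientation; feed is the mean speed in mm/s.
- robot.goto_joints(angles): joint-space move.
- grip(opening, newtons=None): opening from 0.0 (shut) to 1.0 (fully open); newtons is the grip in N (None keeps the last); returns when the fingers have stopped.
- robot.hold(seconds).
- kin.ik(position, orientation): joint angles nearest the present ones, or None.
- robot.observe(): the state.
- viewer.read_camera(name): name is "scene" or "top"; returns the picture (480x640x3 uint8, red, green, blue); there is no depth.
- viewer.camera_info(name): a dict with "camera_matrix" (3x3 intrinsics, pixels), "k1" (the pictures are not rectified: a ray, as slopes to the right and down, at radius r is drawn at 1 + k1 r^2 times it, then the intrinsics apply), "R" (3x3) and "t" (3): a world point X has camera coordinates R X + t. Camera axes: x right, y down, z forward; pixel columns grow to the right and rows downward; lengths in mm; the calibration is good to about 2 mm. A picture is of the moment at which its call begins. camera_info takes no time and is no camera call.
A pose or a line that the arm cannot do raises robot.IKError and nothing moves.
- robot.job_done(): hands the job in; it is judged then, once.
Trained networks look in the newest picture that a camera, given by its name, has taken for a name from the list of things; names that differ only in an ending like _2 or _b are one class to them, and where a whole thing is asked for, a point or a joint stands for the part that bears it (a point fixed in the world has none). Each returns a list of dicts, best first, with "confidence" (0 to 1); they miss things now and then, are a little off and sometimes report something else, mostly with a low value. They report only what shows in the picture. A call takes as long as a camera call.
- viewer.silhouettes(name, camera): "mask" (480x640 bool, what is visible of it).
- viewer.pinpoint(name, camera): "at" ([x, y, z] in mm, in the coordinates of the camera as it stood for that picture, good to about 4 mm: a listed point, or the origin of a listed thing).
The state is a dict: "t": time; "joints": joint angles; "joint_velocities": joint speeds; "joint_torque": joint torques, N m; "tcp_pos": TCP position; "tcp_rot": TCP orientation; "contact_force": force on the tool from outside, world axes, zero at the start; "wrist_torque": the same for the moment, N m; "grip_width": opening from 0.0 (shut) to 1.0 (fully open); "grip_force": force on a finger pad.
Only numpy, scipy, OpenCV 4.12 (cv2) and the standard library are available. Lean on these libraries where they do the work, as an engineer would, in place of code of your own. Each camera call takes 0.05 s, during which the arm holds its last target. There are 200 camera calls.

TASK

The grey sizing gauge on the bench is set for the next cut of mosaic glass: push its red lock button all the way down, then take hold of the black knob and draw the sprung arm out until its red pointer lines up with the yellow rider on the white scale. Hold it still there; the job finishes with you still holding the knob at the mark, because the arm springs back when let go. Do not shift the rider, and leave the tools, trays and glass around the gauge where they are.

Things in the scene. Friction and masses are not known exactly. Their poses are not given: they have to be found in the camera images.
- sizing_gauge: Sizing gauge, fixed: grey plate 370 x 124 x 12 mm, aluminium housing 150 x 50 mm, 50 mm high, and white scale rail, top 38 mm high, 10 mm ticks. Origin on the bench on the arm's centre line; x: the way the arm draws out, y: towards the scale, z up. In mm: plate x -125 to 245, housing x -120 to 30, button x -50 y 0, knob x 75 y 0 when the arm is in, scale rail y 34 to 56
- button_top (a point): Centre of the top of the red round lock button on the housing (26 mm across; top 66 mm above the bench when up, 58 mm when down). Pressed from above
- gauge_button (a joint): Lock button travel: 0 m up (arm locked fully in), 0.008 m fully down (arm free). Needs about 3 N, moves straight down and stays down when let go; the arm comes free at about 0.0055 m
- pull_knob: Black upright round knob, turning stiffly on its axis, on the outer end of the telescoping arm, 26 mm across; its grip part stands from 51 to 95 mm above the bench. Origin at its foot, 44 mm above the bench, on its axis. Below it are a 28 x 30 mm foot block up to 44 mm and the arm, a 24 mm wide bar; the rider beside its path is 46 mm high
- knob_grip (a point): Point on the axis of the black knob 77 mm above the bench, where fingers pinch it from above; it travels with the arm
- gauge_slide (a joint): How far the arm is drawn out: 0 m fully in (start), 0.135 m at its end stop. Once free it is pulled back in by a spring: about 6 N (5 N when in, 6.4 N when fully out), plus 1 N of friction
- pointer_tip (a point): Tip of the thin red pointer that sticks out sideways from the knob's foot over the scale rail; it travels with the arm, on the knob's x in the gauge frame
- rider_mark (a point): Set mark: nose of the yellow rider, a 12 mm wide clip, 46 mm high, on the outer side of the scale rail (y 42 to 70 mm), with a black centre line. It stands 45 to 120 mm further along the gauge's x than the pointer at the start. Its axes are the gauge's. Aligned when pointer and mark have the same x in the gauge frame
- nippers: Red-handled tile nippers, 60 x 189 x 15 mm, lying on the bench, bystander; origin at the centre of the underside
- marker: Red and white marker pen, 135 mm long, bystander; origin at the centre of the underside
- smalti_5: Pale piece of mosaic glass, 32 x 43 x 11 mm, bystander; origin at the centre of the underside
- smalti_7: Purple piece of mosaic glass, 41 x 35 x 11 mm, bystander; origin at the centre of the underside
- foil_tray_4: Foil tray of green-grey glass, 133 x 171 x 51 mm, bystander; origin at the centre of the underside

How it is judged (in metres and radians):
On the way, in this order (a step that is already met when the one before it is completed fails the run):
1. the lock button is pushed down (value of joint gauge_button above 0.0055 m), for 0.1 s.
2. the arm, held by its knob, is drawn out to the rider (x of pointer_tip in the frame of rider_mark between -0.004 and 0.004 m and contact force between the fingers and pull_knob above 2 N), for 0.3 s.
At the end, for the whole second after the job is handed in: The lock button is down (at least 5.5 mm), the fingers hold the black knob (more than 2 N) and the arm stands still (under 10 mm/s) with its pointer within 4 mm of the rider's mark along the scale; the rider has not been shifted by more than 4 mm (all of step 2 and value of joint gauge_button above 0.0055 m and velocity of joint gauge_slide between -0.01 and 0.01 m/s and distance of rider_mark from where it was at the start of the episode below 0.004 m); the arm keeps its last pose, push and grip.
It fails at once if the rider is shifted along the scale (distance of rider_mark from where it was at the start of the episode above 0.004 m).
It fails at once if a tool, tray or piece of glass around the gauge is shifted by more than 20 mm (distance of any of nippers, marker, smalti_5, smalti_7, foil_tray_4 from where it was at the start of the episode above 0.02 m).
It also fails if it takes over 40 s, if anything falls off the work surface, if the arm or the gripper's body presses on something with over 40 N, if the wrist force passes 120 N, or if a joint passes its speed limit or range.

## Working session

There is one attempt and no reset: what is moved stays moved. The work goes in short steps, each a Python script; the robot and the scene stay as the last script left them, time stands still between calls to the robot, and variables do not carry over. Pictures are saved under pics/ and viewed, at most 10 in all, crops included, and the job is handed in when it is done.

```bash
mkdir -p pics; cat > h.py <<'E'
import numpy as np, cv2
from cell import robot, grip, kin, viewer
def snap(cam,fn=None):
    im=viewer.read_camera(cam)
    if fn: cv2.imwrite('pics/'+fn,cv2.cvtColor(im,cv2.COLOR_RGB2BGR))
    return im
def world(p,cam):
    c=viewer.camera_info(cam); return np.array(c['R']).T@(np.array(p)-np.array(c['t']))
def ray(uv,cam,z):
    c=viewer.camera_info(cam);K=np.array(c['camera_matrix']);R=np.array(c['R']);t=np.array(c['t'])
    d=np.linalg.solve(K,[uv[0],uv[1],1.])[:2];s=d.copy()
    for _ in range(20): s=d/(1+c['k1']*(s@s))
    o=-R.T@t; v=R.T@np.array([s[0],s[1],1]); return o+v*(z-o[2])/v[2]
def proj(X,cam):
    c=viewer.camera_info(cam);x=np.array(c['R'])@np.array(X)+np.array(c['t']);s=x[:2]/x[2]
    s=s*(1+c['k1']*(s@s)); return (np.array(c['camera_matrix'])@[s[0],s[1],1])[:2]
E
python3 - <<'E'
from h import *
np.set_printoptions(precision=1,suppress=True)
for cam in ['top','scene']:
    snap(cam,cam+'0.png')
    c=viewer.camera_info(cam);print(cam,np.array(c['camera_matrix']).round(),c['k1'],-np.array(c['R']).T@np.array(c['t']))
    for n in ['sizing_gauge','button_top','knob_grip','pointer_tip','rider_mark']:
        for d in viewer.pinpoint(n,cam)[:2]:
            w=world(d['at'],cam);print(n,round(d['confidence'],2),w,proj(w,cam))
s=robot.observe();print(s['t'],s['tcp_rot'],s['contact_force'])
E
```

```text
top [[472.   0. 313.]
 [  0. 472. 238.]
 [  0.   0.   1.]] 0.005735075824452876 [ 340.7   26.8 1303.3]
sizing_gauge 0.56 [565.5  41.6   0.5] [308.7 231.8]
button_top 0.6 [544.   90.2  60.7] [290.1 235.6]
knob_grip 0.71 [660.9 -82.5  35.7] [354.2 196.3]
knob_grip 0.5 [592.2 -28.7  72.8] [335.1 217.8]
pointer_tip 0.82 [631.  -20.   37.5] [331.5 206.4]
pointer_tip 0.44 [591.4 -24.8  43.4] [333.1 220.2]
rider_mark 0.39 [660.4 -84.9  41.6] [355.3 196. ]
scene [[603.   0. 311.]
 [  0. 603. 225.]
 [  0.   0.   1.]] -0.17745956630294435 [ -166.7 -1356.1   863. ]
sizing_gauge 0.67 [587.6 -28.7  77.1] [345.6 222.6]
sizing_gauge 0.65 [556.4  41.8  -0.6] [324.5 238.5]
button_top 0.56 [540.7  89.2  65.6] [312.4 213.4]
knob_grip 0.67 [582.9 -30.4  74.5] [344.4 224. ]
pointer_tip 0.53 [626.  -12.4  38. ] [354.1 229.4]
rider_mark 0.62 [652.7 -82.6  39.7] [374.6 237. ]
0.6 [0.5 3.1 0. ] [-0.7 -0.5  0.4]
```

```bash
python3 - <<'E'
import cv2,numpy as np
a=cv2.imread('pics/top0.png')[150:300,230:430];b=cv2.imread('pics/scene0.png')[150:300,230:430]
cv2.imwrite('pics/c1.png',cv2.resize(a,(800,600),interpolation=cv2.INTER_CUBIC));cv2.imwrite('pics/c2.png',cv2.resize(b,(800,600),interpolation=cv2.INTER_CUBIC))
E
```

```text
(no output)
```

View pics/c1.png

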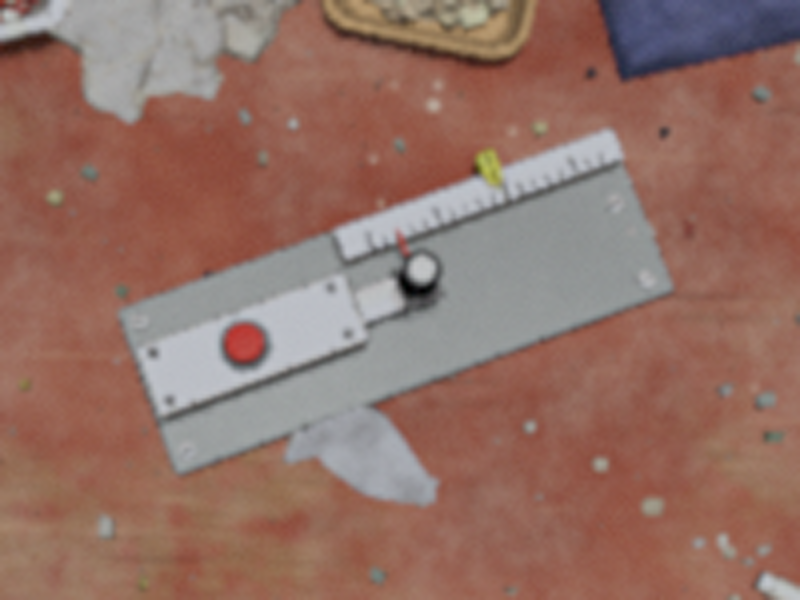

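View pics/c2.png

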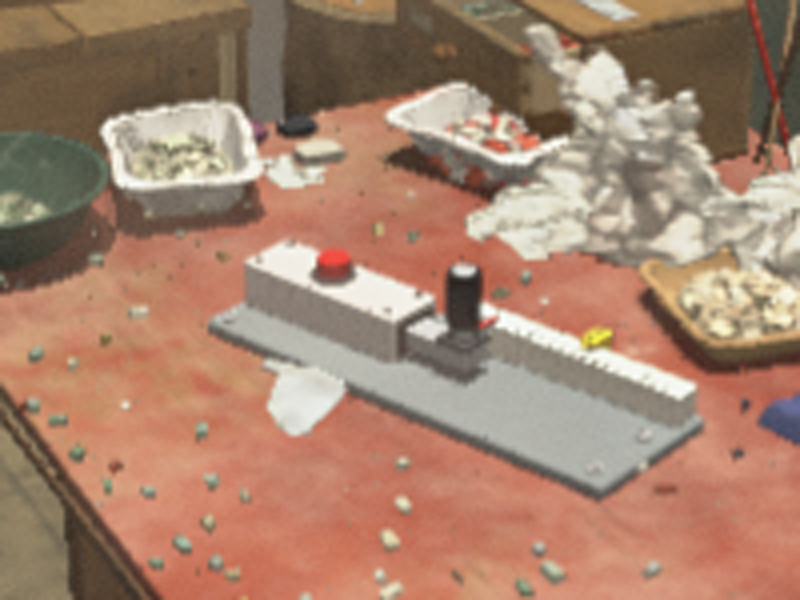

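View pics/scene0.png

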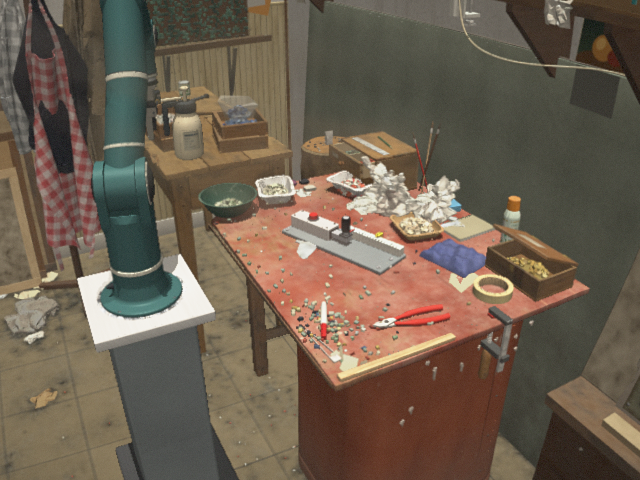

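The crops show the gauge running right and up in the top view. The button is at about (291,236), the knob top at (335,217) and the rider at (352,192), with the scale on the far side. I'll fit the gauge pose to the plate corners, button and knob in both cameras.

```bash
python3 - <<'E'
from h import *
from scipy.optimize import least_squares
np.set_printoptions(precision=1,suppress=True)
off=np.array([230,150]); C=lambda x,y:(np.array([x,y])+.5)/4-.5+off
M={'top':[((-125,62,12),C(121,313)),((-125,-62,12),C(180,473)),((245,-62,12),C(673,290)),((-50,0,66),C(244,343)),((75,0,95),C(422,267))],
'scene':[((-125,-62,12),C(209,325)),((245,-62,12),C(600,495)),((245,62,12),C(703,427)),((-50,0,66),C(336,258)),((75,0,95),C(465,270))]}
def W(p,q):
    c,s=np.cos(p[2]),np.sin(p[2]); return np.array([p[0]+c*q[0]-s*q[1],p[1]+s*q[0]+c*q[1],q[2]])
def fit(cams):
    f=lambda p:np.concatenate([proj(W(p,q),c)-uv for c in cams for q,uv in M[c]])
    r=least_squares(f,[565,42,-1.21]); return r.x,r.fun
for cams in (['top'],['scene'],['top','scene']):
    p,e=fit(cams); print(cams,p[:2],p[2].round(4),e)
p,_=fit(['top','scene']); np.save('p.npy',p)
def inv(w,p): c,s=np.cos(p[2]),np.sin(p[2]); d=w[:2]-p[:2]; return np.array([c*d[0]+s*d[1],-s*d[0]+c*d[1]])
for cam in ['top','scene']:
    pc,_=fit([cam])
    im=cv2.imread(f'pics/{cam}0.png');hsv=cv2.cvtColor(im,cv2.COLOR_BGR2HSV)
    for nm,m,z,(x0,x1,y0,y1) in [('yellow',cv2.inRange(hsv,(24,120,70),(34,255,255)),46,(100,230,30,80)),('redptr',cv2.inRange(hsv,(0,90,60),(10,255,255))|cv2.inRange(hsv,(172,90,60),(180,255,255)),44,(55,95,13,48))]:
        g=[inv(ray((u,v),cam,z),pc) for v,u in np.argwhere(m)if 320<u<400 and 170<v<260]
        g=np.array([q for q in g if x0<q[0]<x1 and y0<q[1]<y1]); print(cam,nm,len(g)); 
        if len(g):print(g.mean(0),g.min(0),g.max(0))
    for n,z in(('rider_mark',46),('pointer_tip',44),('knob_grip',77)):
        for d in viewer.pinpoint(n,cam)[:2]: w=world(d['at'],cam);print(n,d['confidence'],inv(w,pc),w[2])
    # rectified gauge view at z=44
    xs,ys=np.meshgrid(np.arange(40,240,.5),np.arange(80,-20,-.5))
    mp=np.array([proj(W(pc,(a,b,44)),cam) for a,b in zip(xs.ravel(),ys.ravel())]).reshape(*xs.shape,2).astype(np.float32)
    cv2.imwrite(f'pics/r_{cam}.png',cv2.remap(im,mp[...,0],mp[...,1],cv2.INTER_CUBIC))
a=np.vstack([cv2.imread('pics/r_top.png'),cv2.imread('pics/r_scene.png')]);cv2.imwrite('pics/r.png',cv2.resize(a,None,fx=1.45,fy=1.45))
E
```

```text
['top'] [562.9  41.2] -1.1891 [-1.1 -0.7 -0.6  1.   1.1 -0.4  0.3 -0.2  0.3  0.2]
['scene'] [557.7  34. ] -1.2141 [-0.3 -0.9 -0.4  0.   0.9 -0.7 -0.1  0.3 -0.1  1.2]
['top', 'scene'] [561.4  40.1] -1.2021 [-0.7 -0.8 -0.6  1.1  1.6  1.3  0.7  0.1  0.8  1.1 -0.2 -1.8  0.4 -1.7
  1.2 -2.5 -0.  -0.7  0.2 -0. ]
top yellow 33
[148.3  59.7] [140.6  47.5] [155.4  68.8]Traceback (most recent call last):
  File "<stdin>", line 20, in <module>
  File "h.py", line 10, in ray
    c=viewer.camera_info(cam);K=np.array(c['camera_matrix']);R=np.array(c['R']);t=np.array(c['t'])
ValueError: time passes only in moves, steps and waits
```

```bash
sed -i "s/^def world/_c={}\ndef info(cam):\n    if cam not in _c: _c[cam]=viewer.camera_info(cam)\n    return _c[cam]\ndef world/; s/c=viewer.camera_info(cam)/c=info(cam)/" h.py
cat > fit.py <<'E'
from h import *
from scipy.optimize import least_squares
np.set_printoptions(precision=1,suppress=True)
off=np.array([230,150]); C=lambda x,y:(np.array([x,y])+.5)/4-.5+off
M={'top':[((-125,62,12),C(121,313)),((-125,-62,12),C(180,473)),((245,-62,12),C(673,290)),((-50,0,66),C(244,343)),((75,0,95),C(422,267))],
'scene':[((-125,-62,12),C(209,325)),((245,-62,12),C(600,495)),((245,62,12),C(703,427)),((-50,0,66),C(336,258)),((75,0,95),C(465,270))]}
def W(p,q):
    c,s=np.cos(p[2]),np.sin(p[2]); return np.array([p[0]+c*q[0]-s*q[1],p[1]+s*q[0]+c*q[1],q[2]])
def inv(w,p): c,s=np.cos(p[2]),np.sin(p[2]); d=w[:2]-p[:2]; return np.array([c*d[0]+s*d[1],-s*d[0]+c*d[1]])
def fit(cams):
    f=lambda p:np.concatenate([proj(W(p,q),c)-uv for c in cams for q,uv in M[c]])
    r=least_squares(f,[565,42,-1.21]); return r.x,r.fun
def rect(im,pc,cam):
    xs,ys=np.meshgrid(np.arange(40,240,.5),np.arange(80,-20,-.5))
    mp=np.array([proj(W(pc,(a,b,44)),cam) for a,b in zip(xs.ravel(),ys.ravel())]).reshape(*xs.shape,2).astype(np.float32)
    return cv2.remap(im,mp[...,0],mp[...,1],cv2.INTER_CUBIC)
E
python3 - <<'E'
from fit import *
out=[]
for cam in ['top','scene']:
    pc,_=fit([cam])
    im=cv2.imread(f'pics/{cam}0.png');hsv=cv2.cvtColor(im,cv2.COLOR_BGR2HSV)
    red=cv2.inRange(hsv,(0,150,60),(10,255,255))|cv2.inRange(hsv,(170,150,60),(180,255,255))
    for nm,m,z,(x0,x1,y0,y1) in [('yellow',cv2.inRange(hsv,(24,120,70),(34,255,255)),46,(100,230,30,80)),('redptr',red,44,(55,95,13,48)),('button',red,66,(-70,-30,-20,20))]:
        g=[inv(ray((u,v),cam,z),pc) for v,u in np.argwhere(m)if 270<u<400 and 170<v<260]
        g=np.array([q for q in g if x0<q[0]<x1 and y0<q[1]<y1]); print(cam,nm,len(g)); 
        if len(g):print(g.mean(0),g.min(0),g.max(0))
    viewer.read_camera(cam)
    for n in('rider_mark','pointer_tip','knob_grip','button_top'):
        for d in viewer.pinpoint(n,cam)[:2]: w=world(d['at'],cam);print(n,round(d['confidence'],2),w,inv(w,pc))
    out.append(rect(im,pc,cam))
a=np.vstack(out);cv2.imwrite('pics/r.png',cv2.resize(a,None,fx=1.45,fy=1.45))
E
```

```text
top yellow 33
[148.3  59.7] [140.6  47.5] [155.4  68.8]
top redptr 0
top button 62
[-51.3  -0. ] [-62.5 -11.6] [-40.4  11.4]
rider_mark 0.45 [661.4 -82.8  40.8] [151.8  45.2]
pointer_tip 0.48 [626.9 -13.6  37.1] [74.7 39. ]
knob_grip 0.45 [592.7 -27.4  73.6] [74.8  2.1]
button_top 0.42 [542.1  90.2  65.5] [-53.3  -1. ]
scene yellow 20
[146.6  61.9] [139.7  46.5] [153.5  75.1]
scene redptr 1
[71.7 23.5] [71.7 23.5] [71.7 23.5]
scene button 39
[-49.8  -1.3] [-66.7 -17.4] [-32.9  14.8]
rider_mark 0.49 [651.9 -82.9  40.7] [142.5  47.4]
rider_mark 0.17 [555.4  42.6  -0.7] [-8.9  0.9]
pointer_tip 0.77 [627.4 -13.1  38. ] [68.5 48.8]
knob_grip 0.66 [588.1 -29.5  73.2] [70.1  6.4]
button_top 0.63 [540.2  84.8  65.6] [-53.7   1.4]
```

View pics/r.png

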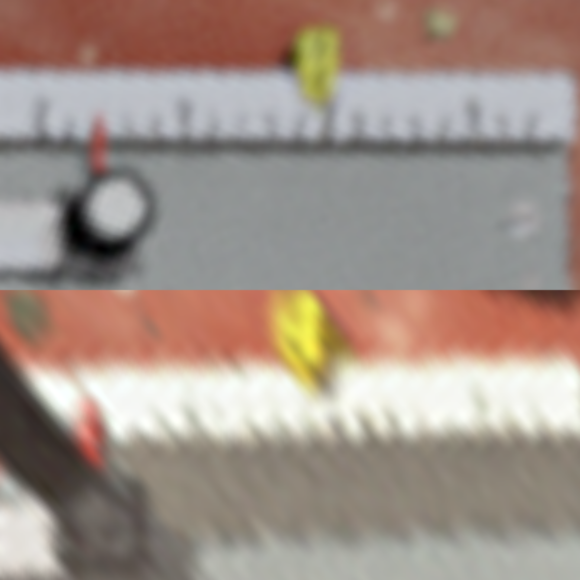

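Rectified top view (2.9 px/mm): the pointer is at x≈99 and the rider nose at ≈319, so about 76 mm to draw. Next step is to press the button.

```bash
cat >> h.py <<'E'
from scipy.spatial.transform import Rotation as Ro
TH=-1.19; U=np.array([np.cos(TH),np.sin(TH),0])
def down(s=1):
    y=s*U; z=np.array([0,0,-1.]); return Ro.from_matrix(np.c_[np.cross(y,z),y,z]).as_rotvec()
E
python3 - <<'E'
from h import *
np.set_printoptions(precision=3,suppress=True)
for s in (1,-1): print(s,kin.ik([542.5,88,200],down(s)),kin.ik([616,-98,58],down(s)))
q0=robot.observe()['joints']
c=[(np.abs(np.array(j)-q0).max(),s) for s in(1,-1) if (j:=kin.ik([542.5,88,200],down(s))) is not None]
s=min(c)[1]; print(s)
open('s.txt','w').write(str(s))
robot.movep([542.5,88,200],down(s)); grip(0.0,20)
robot.servo_line([542.5,88,75],feed=100)
f0=robot.observe()['contact_force'];print(f0)
for z in np.arange(70,55.9,-1.):
    robot.servo_line([542.5,88,z],feed=30)
    o=robot.observe();f=np.array(o['contact_force'])-f0;print(z,o['tcp_pos'][2],f,o['t'])
    if f[2]>12: break
robot.hold(.2); snap('scene','press.png')
robot.servo_line([542.5,88,110],feed=100)
snap('scene','p2.png');print(robot.observe()['t'])
E
```

```text
1 [-0.772  0.358  0.686  1.901 -0.271  0.976 -1.154] [-0.394  0.711  0.697  1.81  -0.596  0.843 -0.595]
-1 [-0.417  0.314  0.238  1.879 -0.089  0.958  1.812] [-0.107  0.623  0.285  1.79  -0.24   0.763  2.254]
1
[ 0.148  0.413 -0.59 ]
70.0 69.93097617969708 [-0.093 -1.312  1.077] 6.4167
69.0 68.97914702349016 [ 0.193 -0.788  0.584] 6.6667
68.0 67.94648354957263 [-0.461 -0.473  0.828] 6.9167
67.0 66.9207213670632 [ 0.27  -0.543  1.676] 7.1667
66.0 66.02785289299098 [-0.12  -0.828  0.947] 7.4167
65.0 65.0638136370127 [-0.323 -0.588  1.541] 7.6667
64.0 63.993742281874056 [-1.146  0.059  2.171] 7.9167
63.0 62.937342266217264 [ 0.323 -0.259  1.22 ] 8.1667
62.0 61.92586372803529 [ 0.92  -0.663  1.629] 8.4167
61.0 60.91698478966591 [ 1.273 -0.445  1.574] 8.6667
60.0 59.9278015003423 [ 1.527 -0.107  2.091] 8.9167
59.0 58.916235146080226 [ 0.569 -0.466  1.574] 9.1667
58.0 58.428511252862435 [-1.17  -0.549  6.247] 9.4167
57.0 58.324499826593566 [-4.427 -0.77  16.318] 9.6667
10.65
```

The button bottomed out at 58.3 mm with a clear rise in force. Now I'll grip the knob.

```bash
python3 - <<'E'
from fit import *
from h import *
K=np.array([589.5,-29,0])
robot.servo_line([*K[:2],118],feed=200)
grip(0.7,20)
im=snap('top','a_top.png');im2=snap('scene','a_scene.png')
f0=np.array(robot.observe()['contact_force'])
robot.servo_line([*K[:2],58],feed=80)
o=robot.observe();print(o['t'],o['tcp_pos'],np.array(o['contact_force'])-f0)
grip(0.0,30)
o=robot.observe();print(o['t'],o['tcp_pos'],np.array(o['contact_force'])-f0,o['grip_width']*92,o['grip_force'])
snap('top','g_top.png');snap('scene','g_scene.png')
T=[cv2.imread(f'pics/{n}.png')[150:270,280:400] for n in('a_top','g_top','a_scene','g_scene')]
a=np.vstack([np.hstack(T[:2]),np.hstack(T[2:])]);cv2.imwrite('pics/g.png',cv2.resize(a,(600,600),interpolation=cv2.INTER_CUBIC))
E
```

```text
13.4583 [589.9 -29.2  58.3] [0.7 0.5 0.4]
14.125 [589.6 -28.9  58.1] [-0.9  0.   1.6] 25.77685932771195 30.000172555446625
```

View pics/g.png

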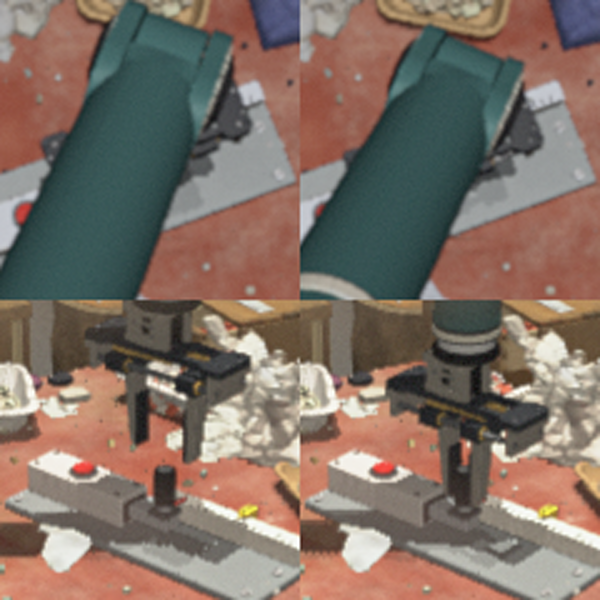

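The knob is gripped (25.8 mm across) with almost no net force, so the arm is still at its inner stop. The scene view shows both the rider and the pointer. I'll draw it out 76 mm.

```bash
python3 - <<'E'
from fit import *
K=np.array([589.5,-29,58]);o0=np.array(robot.observe()['tcp_pos'])
f0=np.array(robot.observe()['contact_force'])
for d in (20,76):
    robot.servo_line(K+U*d,feed=30)
    o=robot.observe();f=np.array(o['contact_force'])-f0
    print(d,o['t'],(np.array(o['tcp_pos'])-o0)@U,f@U,f,o['grip_width']*92,o['grip_force'])
robot.hold(.3);o=robot.observe();print((np.array(o['tcp_pos'])-o0)@U)
snap('scene','f_scene.png');
for n in('rider_mark','pointer_tip','knob_grip'):
    for d in viewer.pinpoint(n,'scene')[:2]: w=world(d['at'],'scene');print(n,round(d['confidence'],2),w,w@U)
a=cv2.imread('pics/f_scene.png')[190:265,325:425];cv2.imwrite('pics/f.png',cv2.resize(a,(800,600),interpolation=cv2.INTER_CUBIC))
E
```

```text
20 15.0417 18.179284435132647 -5.299143563683155 [-2.9  4.6  3.1] 25.782751127269062 30.00097006559372
76 17.0583 73.56093579797253 -7.106075071742225 [-5.4  5.5  5.4] 25.60647332988024 30.001976788043976
73.55064724075666
rider_mark 0.4 [654.8 -83.6  39.7] 320.9276438067635
pointer_tip 0.7 [654.1 -80.4  36.3] 317.7080825815556
knob_grip 0.71 [676.8 385.2  -3.8] -106.07186808028226
knob_grip 0.69 [612.3 -94.3  74. ] 315.08416427903006
```

View pics/f.png

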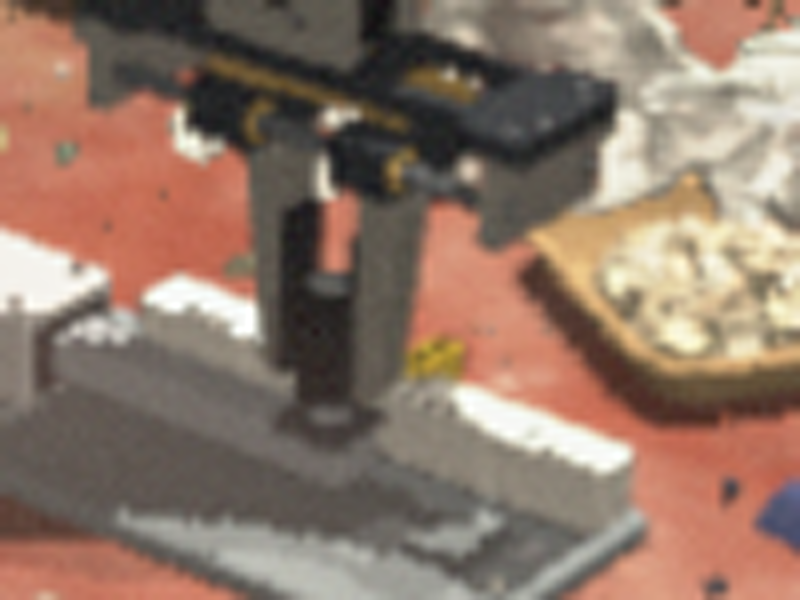

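The TCP only moved 73.6 mm because the arm gives under the spring load, and the network also reads the pointer about 3 mm short. I'll add 2.2 mm and recheck.

```bash
python3 - <<'E'
from fit import *
K=np.array([589.5,-29,58]);o0=np.array([589.6,-28.9,58.1])
robot.servo_line(K+U*78.2,feed=10);robot.hold(.3)
o=robot.observe();print(o['t'],(np.array(o['tcp_pos'])-o0)@U,o['tcp_pos'],o['grip_force'],np.abs(o['joint_velocities']).max())
snap('scene','h_scene.png')
r=[]
for i in range(8):
    viewer.read_camera('scene')
    e={}
    for n in('rider_mark','pointer_tip','knob_grip'):
        e[n]=[world(d['at'],'scene')@U for d in viewer.pinpoint(n,'scene') if abs(world(d['at'],'scene')@U-320)<25][:1]
    r.append([e[n][0] if e[n] else np.nan for n in e])
r=np.array(r);print(r,np.nanmedian(r,0))
a,b=cv2.imread('pics/scene0.png'),cv2.imread('pics/h_scene.png')
# knob-top displacement by template match (bright cap + black body) on 8x upsample
S=8;A=cv2.resize(a[208:240,336:357],None,fx=S,fy=S,interpolation=cv2.INTER_CUBIC)
c=[a[200:245,325:370],b[205:250,345:390]]
cv2.imwrite('pics/h.png',cv2.resize(np.hstack(c),(800,400),interpolation=cv2.INTER_CUBIC))
o=robot.observe();print(o['t'])
E
```

```text
18.225 75.83827906861477 [617.5 -99.4  58. ] 30.00196784734726 0.00157516070026817
[[319.8 320.2 322.3]
 [321.8 317.9 321.5]
 [319.9 318.  319.3]
 [319.6 318.9 320.1]
 [318.6 319.2 319.8]
 [319.8 318.6 317.5]
 [  nan 317.5 320.9]
 [316.3 319.9 319.9]] [319.8 318.8 320. ]
19.875
```

View pics/h.png

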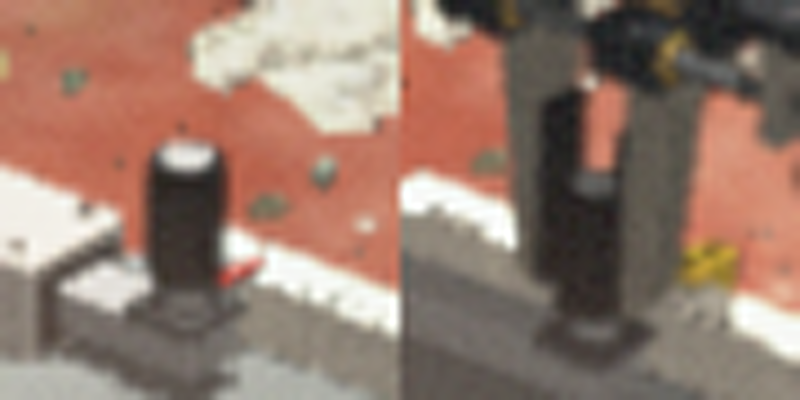

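The pointer and rider agree to about 1 mm over 8 readings (318.8 vs 319.8). The TCP travel of 75.8 mm matches the 76 mm I measured, the grip is steady at 30 N, and nothing else has moved in the picture. I'm handing it in.

```bash
python3 -c "
from h import *
print(proj([589.5,-29,48],'scene'),proj(np.array([589.5,-29,48])+76*U,'scene'))
print(robot.job_done())"
```

```text
[346.0863986  231.52499318] [367.2441159  239.79674712]
the job is handed in; nothing more can be done
None
```

I handed the job in at about 20 s of the 40 s limit: the lock button is fully down and the knob is still held, with the pointer about 1 mm from the rider's mark by my estimate (the hand-in gave no verdict).

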